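# Set a tilting jig to its slope and clamp the work in it

## Robot

A 6-joint arm with a two-finger parallel gripper is mounted at the origin on a cart in front of the work surface, level with it; the furniture and walls round the work are solid. World frame = base frame: x ahead of the robot, y to its left, z up, the work surface at z = 0. Lengths are in m, angles in rad, forces in N, time in s.
With the tool pointing down it reaches from about 0.35 to 0.775 m from the base axis. Payload 7.3 kg.
Tool frame: the origin (TCP) lies at the centre of the arm's flange, where the gripper is bolted on; the fingertips stand 178 mm ahead of it and the grasp point (between the pads) lies 159 mm ahead of it; z points along the fingers, y is the line along which they close (so a half turn about z gives the same grasp; the last joint's range is limited). The gripper opens to 92 mm and grips with 3 to 60 N. Pads are 19 mm wide; open, the fingers measure 130 mm over their backs; the gripper's body (75 mm by 190 mm) begins 47 mm behind the grasp point.
Start: joints at [-1.479, 0.342, 1.524, -0, 1.275, -0.146], TCP at [0.124, -0.51, 0.405] pointing down, gripper open.
Joint ranges: [-2.53, 2.53], [-0.77, 2.02], [0.04, 2.7], [-1, 4.14], [0.28, 2.66], [-3.11, 3.11]. Speed limits (rad/s): [2.57, 2.57, 3.14, 3.14, 3.14, 3.14].

## Interface

Orientations are given as [roll, pitch, yaw] about the fixed x, y, z axes, in that order (R = Rz(yaw) Ry(pitch) Rx(roll)).
In Python, from cell import robot gives the robot as it stands.
- The arm moves only by the shell command python3 drive.py 'ROWS' [OPENING] [FORCE]. ROWS is a JSON list of rows, 1 to 8 of them, each of 6 numbers: dx, dy, dz in m, then a rotation vector rx, ry, rz in rad; each row shifts and turns the commanded pose from where the row before left it, along the tool's axes as they then stand; what a row does not reach is not made up. A row lasts 1/12 s, in which the tool goes at most 0.0417 m and 0.125 rad, less where a joint would pass 70% of its speed; a pose out of reach is approached as far as the arm can. OPENING is the finger opening in m, set as the command begins (- or left out keeps the last). The fingers move at their own pace and stop on an object; FORCE is the grip in N (left out, the last holds). Time passes only in rows, so rows that do not move let the fingers close. It prints the time, the measured TCP pose, the force, the opening and the grip force at its end.
- robot.observe(): the state, without advancing time (a new reading comes with each control period).
- robot.read_camera(name): name is "scene" or "top"; returns a dict with "image" (480x640x3 uint8, red, green, blue), "fx", "fy", "cx", "cy" (pixels), "pose" (4x4, takes a point from camera to world coordinates). Camera axes: x right, y down, z forward; pixel columns grow to the right and rows downward; lengths in m; the calibration is good to about 2 mm. A picture is of the moment at which its call begins. There is no depth.
- robot.hand_in(): hands the job in; it is judged then, once.
The state is a dict: "time": time; "qpos": joint angles; "qvel": joint speeds; "joint_efforts": joint torques, N m; "tool_pos": TCP position; "tool_rot": TCP orientation; "contact_force": force on the tool from outside, world axes, zero at the start; "torque": the same for the moment, N m; "opening": finger opening in m; "grip_force": force on a finger pad.
Only numpy, scipy, OpenCV 4.12 (cv2) and the standard library are available. Lean on these libraries where they do the work, as an engineer would, in place of code of your own. Each camera call takes 0.05 s, during which the arm holds its last target. There are 200 camera calls.

## Task

Get the tilting jig ready for planing a 15-degree bevel: set the dark brown 45 mm high block on the base as a spacer, lying as it lies now, midway along the dark stop strip with its long side against it, then fold the hinged bed down until it rests on that block. Lay the long pale offcut flat on the bed along the middle of the ledge, and swing the red cam lever round until the offcut is held tight against the ledge. Leave everything else on the bench where it is.

Things in the scene. Friction and masses are not known exactly. Their poses are not given: they have to be found in the camera images.
- jig: Tilting jig's plywood base, fixed: 230 mm in x, y from -125 to +155 mm, 18 mm thick. Origin on the bench; x along the hinge, y to the hinge side (away from the robot). Hinge axis at y = 100, z = 28 mm. Dark stop strip on the base, away from the hinge: 180 x 15 x 10 mm high, its face towards the hinge at y = -80.6 mm. Two black knobs 24 mm high on the base at x = +-88, y = 138 mm.
- bed (a joint): Angle of the hinged bed to the base, rad: 0 flat down, 1.57 upright (starts near this), limit 1.9. Bed: 200 mm along the hinge, reaches 205 mm from the hinge axis, 12 mm thick, hinge axis in its underside plane; folds down to the jig's -y side. Stiff friction hinge, 0.65 Nm: stays where left, push it all the way (3 to 6 N at the free edge). On the spacer it reads 0.262 (15 degrees).
- seat (a point): On the base's top: where the middle of the spacer's underside belongs when it lies against the stop strip (jig x = 0, y = -55.6, z = 18 mm). Axes as the jig's. Fingers that reach no lower than 11 mm above the base clear the strip.
- bed_edge (a point): Clear spot on the bed's upper face for pushing, 190 mm from the hinge axis, at jig x = +50 mm. The upper face carries ledge and cam; with the bed upright it looks to the jig's +y side. Axes move with the bed: x along the hinge, -y from hinge to free edge, z out of the upper face.
- ledge (a point): On the bed's upper face, foot of the ledge's face at mid length (jig x = 0), 37 mm from the hinge axis. Axes move with the bed: x along the ledge, -y up the slope to the free edge, z out of the bed. The ledge is a dark strip 200 x 15 mm, 12 mm high, on the hinge side of this point; the work lies on the other side (y < 0).
- cam (a joint): Angle of the red cam lever, rad, about a bolt square to the bed at point ledge x = -30, y = -73 mm: 0 open, limit 2.6, grows counter-clockwise seen from above; stays where left. Its eccentric disc (radius 22, top 12 mm above the bed) leaves 55 mm or more to the ledge when open (0 to 0.3), meets a 45 mm piece at the ledge at about 1.9 and holds it tight by about 2.0; push the knob until 5 N resist.
- cam_lever: The red eccentric disc with its lever and knob, one piece turning with joint cam; origin on its axis at the bed's upper face. The lever's bar is 16 mm wide, 12 to 21 mm above the bed.
- offcut_2: SPACER: dark brown wooden block, 50 mm (its x) x 70 mm (its y) x 45 mm high, lying on the bench; origin at the centre of its underside. 0.1 kg.
- offcut_0: WORK: long pale offcut with a dark knot, 45 mm (its x) x 140 mm (its y) x 28 mm high, lying flat on the bench; origin at the centre of its underside. 0.1 kg.
- lever_knob (a point): Point on the upright wooden knob (19 mm diameter, its top 55 mm above the bed) at the end of the red lever, 38 mm above the bed's upper face and 76 mm from the lever's axis. In point ledge's x and y it stands at -79, -131 mm at joint cam 0, at 7, -140 mm at 1.2 and at 45, -63 mm at 2.4.
- offcut_3: bystander: light orange-brown wooden block, 55 x 60 x 50 mm (too tall to serve as the spacer); origin at the centre of its underside
- offcut_1: bystander: flat dark brown offcut, 60 x 90 x 20 mm; origin at the centre of its underside
- masking_tape: bystander: roll of masking tape, 89 mm across, 25 mm high; origin at the centre of its underside
- block_plane: bystander: black block plane, 48 x 155 x 58 mm, on its sole; origin at the centre of its underside
- hammer: bystander: hammer lying on its side, 115 x 258 x 25 mm; origin at the centre of its underside
- chisel_1: bystander: chisel with a yellow handle, 27 x 255 x 27 mm, lying; origin at the centre of its underside

How it is judged:
By the outcome, as a careful person would: the job done as asked, in the order asked, and still so for the second after the job is handed in, with the robot touching nothing.
It also fails if it takes over 72 s, if anything falls off the work surface, if the arm or the gripper's body presses on something with over 40 N, if the wrist force passes 120 N, or if a joint passes its speed limit or range.

## Working session

There is one attempt and no reset: what is moved stays moved. The work goes in short steps, Python scripts to look and compute and a shell command to move; the robot and the scene stay as the last step left them, time stands still between calls to the robot, and variables do not carry over. Pictures are saved under pics/ and viewed, at most 11 in all, crops included, and the job is handed in when it is done.

```bash
ls; mkdir -p pics; python3 - <<'E'
from cell import robot
import cv2,numpy as np
for n in("scene","top"):
    c=robot.read_camera(n); cv2.imwrite(f"pics/{n}0.png",c["image"][:,:,::-1]); print(n,c["fx"],c["fy"],c["cx"],c["cy"]);print(np.round(c["pose"],4).tolist())
print(robot.observe())
E
```

```text
cell.py
drive.py
pics
scene 548.2001570638345 548.2001570638345 317.26569090384 232.42787694531975
[[0.6104, -0.6012, 0.5157, -0.3901], [-0.792, -0.4557, 0.4063, -0.7614], [-0.0093, -0.6564, -0.7543, 1.4698], [0.0, 0.0, 0.0, 1.0]]
top 497.6653008945484 497.6653008945484 314.8145931163967 239.12161869082533
[[-0.0299, -0.9832, 0.1802, 0.3205], [-0.9995, 0.0314, 0.0057, 0.0192], [-0.0112, -0.18, -0.9836, 1.5703], [0.0, 0.0, 0.0, 1.0]]
{'time': 0.1, 'qpos': array([-1.47898793e+00,  3.42616712e-01,  1.52490927e+00,  1.81937139e-05,
        1.27536482e+00, -1.46012445e-01]), 'qvel': array([-0.00053158, -0.00124493, -0.00262692, -0.00061731,  0.00067542,
       -0.00042771]), 'joint_efforts': array([ 1.72275155e-03, -4.32004631e+01, -2.44693655e+01,  7.18314364e-02,
        5.25761582e-02, -4.81851896e-05]), 'tool_pos': array([ 0.12368908, -0.51010032,  0.40413742]), 'tool_rot': array([-3.14031086e+00, -2.06085316e-04,  2.37815399e-01]), 'contact_force': array([-0.5898194 , -0.4232921 , -0.82004976]), 'torque': array([ 0.06404909,  0.03895365, -0.042157  ]), 'grip_force': 0.0, 'opening': 0.09173620474893268}
```

View pics/scene0.png

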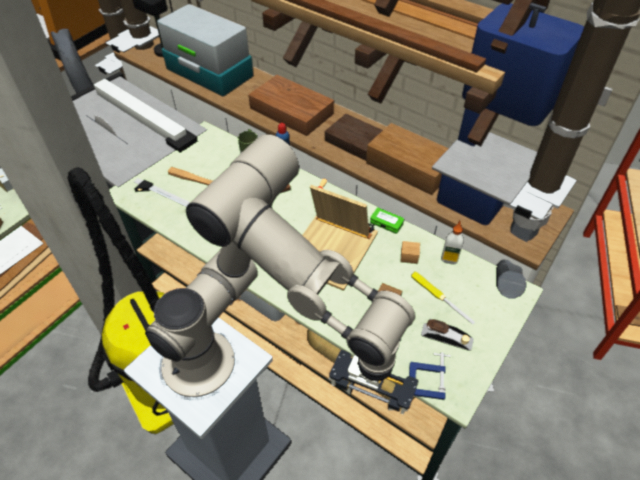

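View pics/top0.png

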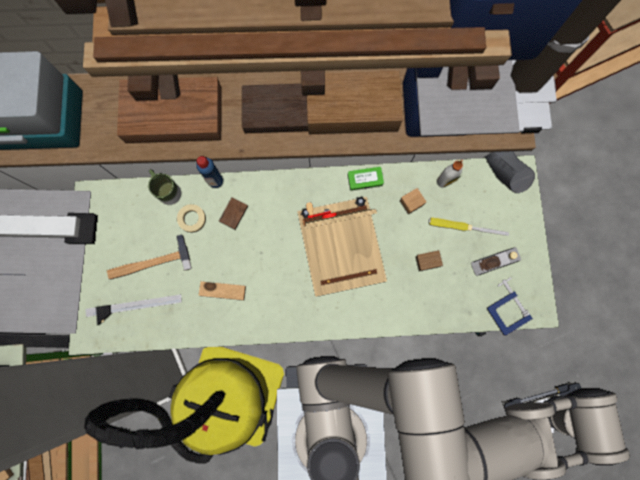

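The scene view is mostly hidden by the arm. In the top view the spacer is at about (429,261), the work with its knot at (222,291), and the jig at (343,247) with its stop strip at (348,277). The orange-brown block is at (413,200) and the flat dark offcut at (233,213).

```bash
python3 - <<'E'
import cv2
a=cv2.imread("pics/top0.png")
cv2.imwrite("pics/crop1.png",cv2.resize(a[170:310,190:450],None,fx=3,fy=3,interpolation=cv2.INTER_CUBIC))
h=cv2.cvtColor(a,cv2.COLOR_BGR2HSV)
for p in [(429,261),(423,256),(410,240),(225,292),(240,293),(222,280),(343,250),(350,278),(309,285),(340,212)]: print(p,h[p[1],p[0]])
E
```

```text
(429, 261) [ 14 106 139]
(423, 256) [ 14 112 139]
(410, 240) [ 40  32 206]
(225, 292) [ 16 104 203]
(240, 293) [ 16 109 205]
(222, 280) [ 41  32 201]
(343, 250) [ 18  90 205]
(350, 278) [ 12 132 104]
(309, 285) [ 40  33 203]
(340, 212) [ 10 154  96]
```

View pics/crop1.png

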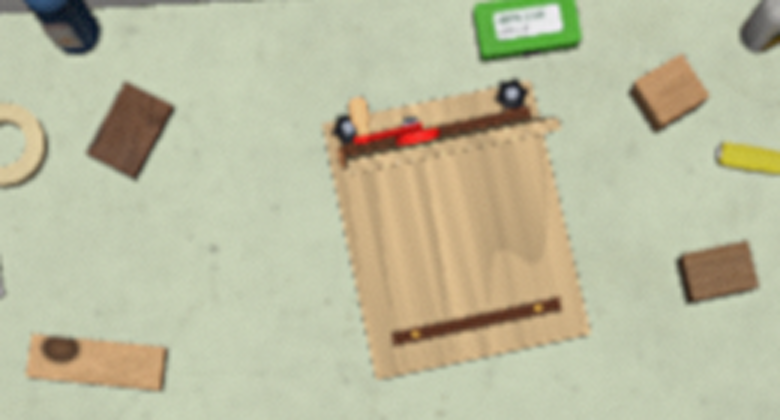

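The crop shows the strip clearly (about x 392–560, y 298–345 in the crop), the jig knobs at (346,128) and (512,95), the spacer at (718,271), and the work at (97,362). The cam lever is behind the upright bed, on jig −x. Next I'll measure.

```bash
cat > h.py <<'E'
import cv2,numpy as np
from cell import robot
def onplane(c,uv,z):
    uv=np.atleast_2d(uv).astype(float);P=np.array(c["pose"])
    d=np.c_[(uv[:,0]-c["cx"])/c["fx"],(uv[:,1]-c["cy"])/c["fy"],np.ones(len(uv))]@P[:3,:3].T
    t=(z-P[2,3])/d[:,2]; return P[:3,3]+d*t[:,None]
def blob(c,ch,thr,sign,win,K=8):
    """largest blob in window; contour in image pixels. ch: hsv channel"""
    x0,y0,x1,y1=win; h=cv2.cvtColor(c["image"],cv2.COLOR_RGB2HSV)[y0:y1,x0:x1,ch].astype(np.float32)
    h=cv2.resize(h,None,fx=K,fy=K,interpolation=cv2.INTER_CUBIC)
    m=((h-thr)*sign>0).astype(np.uint8)
    cs,_=cv2.findContours(m,cv2.RETR_EXTERNAL,cv2.CHAIN_APPROX_NONE)
    k=max(cs,key=cv2.contourArea)[:,0].astype(float)
    return (k+.5)/K-.5+[x0,y0]
def box(c,uv,ztop,zbot,L,W):
    """centre and yaw (of the long side) of a box L x W seen from above"""
    cam=np.array(c["pose"])[:3,3]; p=onplane(c,uv,ztop)[:,:2]
    r=cv2.boxPoints(cv2.minAreaRect((p*1000).astype(np.float32)))/1000
    e=r[1]-r[0]; f=r[2]-r[1]; e=e if np.linalg.norm(e)>np.linalg.norm(f) else f
    u=e/np.linalg.norm(e); v=np.array([-u[1],u[0]]); s=(cam[2]-ztop)/(cam[2]-zbot); ctr=np.zeros(2); err=[]
    for a,l in((u,L),(v,W)):
        q=(p-cam[:2])@a; lo,hi=np.percentile(q,[.5,99.5])
        hi=hi if hi>0 else hi/s; lo=lo if lo<0 else lo/s
        ctr+=a*(lo+hi)/2; err.append(round((hi-lo-l)*1000,1))
    return ctr+cam[:2],np.arctan2(u[1],u[0]),err
def scen():
    c=robot.read_camera("top"); out={}
    return c
E
python3 - <<'E'
from h import *
c=robot.read_camera("top")
print("spacer",box(c,blob(c,1,70,1,(405,240,450,285)),.045,0,.07,.05))
print("work",box(c,blob(c,1,70,1,(185,270,260,310)),.028,0,.14,.045))
s=box(c,blob(c,2,160,-1,(312,262,384,292)),.028,.018,.18,.015);print("strip",s)
k=[onplane(c,blob(c,2,70,-1,w).mean(0),.04)[0] for w in((299,206,311,220),(352,194,370,209))];print("knobs",k,np.linalg.norm(k[1]-k[0]))
a=s[1]
for yaw in(a,a+np.pi):
  if abs(yaw+1.4)<.5:
    R=np.array([[np.cos(yaw),-np.sin(yaw)],[np.sin(yaw),np.cos(yaw)]])
    print("jig from strip",s[0]-R@[0,-.0881],yaw)
d=k[1]-k[0];yaw=np.arctan2(d[1],d[0]);R=np.array([[np.cos(yaw),-np.sin(yaw)],[np.sin(yaw),np.cos(yaw)]])
print("jig from knobs",(k[0]+k[1])[:2]/2-R@[0,.138],yaw)
E
```

```text
spacer (array([ 0.52547333, -0.32610589]), np.float32(-1.3965627), [np.float64(-5.8), np.float64(-3.9)])
work (array([0.45204979, 0.32335009]), np.float32(1.4411762), [np.float64(-2.7), np.float64(-1.4)])
strip (array([ 0.48125334, -0.07202659]), np.float32(-1.3934028), [np.float64(0.1), np.float64(1.9)])
knobs [array([0.68540407, 0.060022  , 0.04      ]), array([ 0.71808758, -0.11910852,  0.04      ])] 0.18208777221535383
jig from strip [ 0.56797078 -0.05648006] -1.3934028
jig from knobs [ 0.56598705 -0.05431332] -1.3903250913678527
```

```bash
python3 - <<'E'
from h import *
c=robot.read_camera("top")
for t in(155,172,185):print("spacer V",box(c,blob(c,2,t,-1,(405,240,450,285)),.045,0,.07,.05))
for t in(50,60,70):print("spacer S",box(c,blob(c,1,t,1,(405,240,450,285)),.045,0,.07,.05))
for t in(50,60,70):print("work",box(c,blob(c,1,t,1,(185,270,260,310)),.028,0,.14,.045))
h=cv2.cvtColor(c["image"],cv2.COLOR_RGB2HSV)
print(h[262,412:446].tolist()); print(h[245:278,430].tolist())
E
```

```text
spacer V (array([ 0.52389468, -0.32453811]), np.float32(-1.4033227), [np.float64(-0.3), np.float64(0.4)])
spacer V (array([ 0.52430576, -0.32476578]), np.float32(-1.3957937), [np.float64(2.1), np.float64(2.5)])
spacer V (array([ 0.52451255, -0.32481912]), np.float32(-1.3930529), [np.float64(4.7), np.float64(4.6)])
spacer S (array([ 0.52559556, -0.32622811]), np.float32(-1.3928347), [np.float64(-3.3), np.float64(-1.1)])
spacer S (array([ 0.52549813, -0.32616789]), np.float32(-1.3945915), [np.float64(-4.7), np.float64(-2.7)])
spacer S (array([ 0.52547635, -0.32608922]), np.float32(-1.3931801), [np.float64(-5.7), np.float64(-4.0)])
work (array([0.4521241 , 0.32343663]), np.float32(1.4391483), [np.float64(0.1), np.float64(1.5)])
work (array([0.45208053, 0.32344031]), np.float32(1.4415659), [np.float64(-1.4), np.float64(-0.1)])
work (array([0.45205648, 0.32338701]), np.float32(1.4399496), [np.float64(-2.7), np.float64(-1.4)])
[[38, 33, 199], [40, 33, 204], [40, 32, 207], [40, 34, 197], [38, 36, 136], [24, 52, 69], [13, 116, 66], [14, 112, 109], [14, 110, 130], [14, 110, 134], [14, 110, 13
[... 178 characters left out ...]
, [14, 115, 135], [14, 116, 132], [15, 113, 136], [14, 114, 137], [14, 110, 135], [14, 111, 135], [14, 116, 134], [16, 100, 138], [23, 50, 163], [37, 35, 191], [39, 33, 201], [41, 32, 202]]
[[38, 33, 203], [40, 34, 205], [41, 34, 205], [40, 32, 202], [40, 33, 204], [39, 33, 200], [28, 41, 174], [16, 87, 146], [14, 121, 133], [15, 122, 136], [15, 116, 136], [15, 114, 134], [14, 109, 131], [14, 108, 134], [14, 109, 136], [14, 104, 140], [14, 109, 136], [14, 110, 135], [14, 108, 132], [14, 110, 135], [15, 112, 137], [14, 114, 139], [14, 113, 126], [19, 72, 117], [39, 33, 155], [41, 30, 203], [41, 33, 209], [40, 32, 206], [40, 32, 205], [40, 33, 203], [41, 31, 203], [42, 31, 203], [40, 33, 204]]
```

```bash
cat > to.py <<'E'
# usage: to.py x y z roll pitch yaw  (grasp point target, world) -> delta in current tool axes, then rotation
import sys,numpy as np
from scipy.spatial.transform import Rotation as R
from cell import robot
a=[float(v) for v in sys.argv[1:]]
s=robot.observe(); r=R.from_euler("xyz",s["tool_rot"]); t=R.from_euler("xyz",a[3:])
d=np.array(a[:3])-.159*t.as_matrix()[:,2]-s["tool_pos"]
d=r.inv().apply(d)
print("delta",np.round(d,4),"rows",round(np.linalg.norm(d)/.0417,1),"rotvec",np.round((r.inv()*t).as_rotvec(),4))
E
python3 to.py .5245 -.325 .12 3.14159 0 .179
```

```text
delta [ 0.4331 -0.0854  0.1255] rows 11.0 rotvec [-0.0009 -0.0001  0.0587]
```

```bash
python3 drive.py '[[0.036,-0.007,0.010,0,0,0],[0.036,-0.007,0.010,0,0,0],[0.036,-0.007,0.010,0,0,0],[0.036,-0.007,0.010,0,0,0],[0.036,-0.007,0.010,0,0,0],[0.036,-0.007,0.010,0,0,0],[0.036,-0.007,0.010,0,0,0],[0.036,-0.007,0.010,0,0,0]]' 0.092 15; python3 drive.py '[[0.036,-0.007,0.010,0,0,0],[0.036,-0.007,0.010,0,0,0],[0.036,-0.007,0.010,0,0,0],[0.037,-0.008,0.015,0,0,0.0587],[0,0,0,0,0,0]]'; python3 to.py .5245 -.325 .025 3.14159 0 .179
python3 drive.py '[[-0.0045,0.003,0.02,0,0,0],[0,0,0.025,0,0,0],[0,0,0.025,0,0,0],[0,0,0.022,0,0,0],[0,0,0,0,0,0]]'; python3 drive.py '[[0,0,0,0,0,0],[0,0,0,0,0,0],[0,0,0,0,0,0],[0,0,0,0,0,0],[0,0,0,0,0,0]]' 0.06 15;  python3 to.py .5245 -.325 .15 3.14159 0 .179
```

```text
time: 1.7
tool_pos: [0.519, -0.3284, 0.1831]
tool_rot: [-3.135, 0.006, 0.179]
contact_force: [-1.3, 1.3, -1.2]
opening: 0.0919
grip_force: 0.0
time: 2.12
tool_pos: [0.5209, -0.3296, 0.1894]
tool_rot: [3.14, -0.002, 0.179]
contact_force: [0.9, 0.4, 5.6]
opening: 0.0699
grip_force: 15.0
delta [ 0.0045 -0.0037 -0.1196] rows 2.9 rotvec [ 0.0021 -0.0017  0.0001]
```

```bash
python3 drive.py '[[0,0,-0.02,0,0,0],[0,0,-0.03,0,0,0],[0,0,-0.03,0,0,0],[0,0,-0.02,0,0,0],[0,0,0,0,0,0],[0,0,0,0,0,0]]' - 25;  python3 to.py .5133 -.0661 .13 3.14159 0 .179; python3 -c "
from cell import robot; s=robot.observe(); print(s['tool_pos'],s['qvel'],s['contact_force'])"
```

```text
time: 2.62
tool_pos: [0.5207, -0.3295, 0.2893]
tool_rot: [3.139, -0.002, 0.179]
contact_force: [-0.2, 0.8, -2.3]
opening: 0.0696
grip_force: 25.0
delta [ 0.0397 -0.2605 -0.0003] rows 6.3 rotvec [ 0.0027 -0.0021  0.0001]
[ 0.52068101 -0.32947393  0.2893152 ] [-0.00078484  0.0422518   0.04463788  0.00081914 -0.00712383 -0.00022788] [-0.15717923  0.7540175  -2.33542189]
```

```bash
python3 drive.py '[[0.006,-0.037,0,0,0,0],[0.006,-0.037,0,0,0,0],[0.006,-0.037,0,0,0,0],[0.006,-0.037,0,0,0,0],[0.006,-0.037,0,0,0,0],[0.006,-0.037,0,0,0,0],[0.007,-0.0385,0,0,0,0],[0,0,0,0,0,0]]'; python3 drive.py '[[0,0,0,0,0,0],[0,0,0,0,0,0]]'; python3 to.py .5133 -.0661 .13 3.14159 0 .179;  python3 - <<'E'
from h import *
c=robot.read_camera("top");cv2.imwrite("pics/t1.png",cv2.resize(c["image"][190:310,280:440,::-1],None,fx=4,fy=4,interpolation=cv2.INTER_CUBIC))
c=robot.read_camera("scene");cv2.imwrite("pics/s1.png",c["image"][:,:,::-1])
E
```

```text
time: 3.28
tool_pos: [0.5152, -0.0596, 0.2862]
tool_rot: [-3.138, 0.004, 0.184]
contact_force: [-0.9, -0.0, -0.8]
opening: 0.0696
grip_force: 25.0
time: 3.45
tool_pos: [0.5164, -0.0655, 0.2868]
tool_rot: [-3.141, 0.001, 0.18]
contact_force: [0.7, -0.8, -1.8]
opening: 0.07
grip_force: 25.0
delta [-0.0031  0.     -0.0021] rows 0.1 rotvec [-0.0001  0.0015  0.001 ]
```

View pics/s1.png

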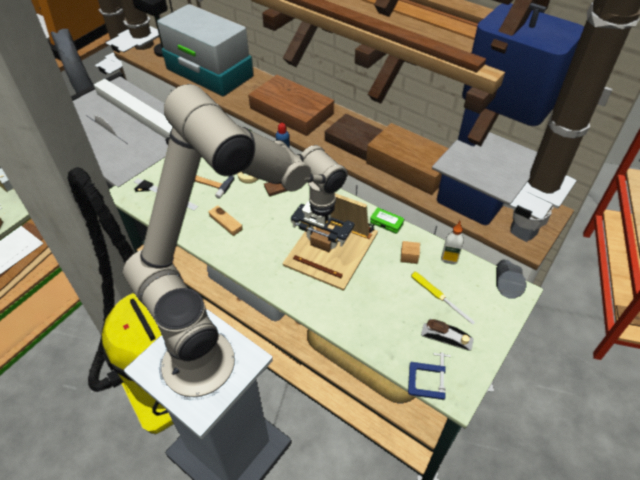

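The block is held level above the base at (322,240), clear of the strip. I'll lower it and then slide it against the strip.

```bash
python3 drive.py '[[0,0,0.025,0,0,0],[0,0,0.025,0,0,0],[0,0,0.02,0,0,0],[0,0,0.007,0,0,0],[0,0,0,0,0,0],[0,0,0,0,0,0]]'; python3 drive.py '[[-0.003,0,0,0,0,0],[-0.001,0,0,0,0,0],[0,0,0,0,0,0]]';python3 drive.py '[[-0.001,0,0,0,0,0],[-0.001,0,0,0,0,0],[0,0,0,0,0,0]]';python3 to.py .5133 -.0661 .048 3.14159 0 .179
```

```text
time: 4.05
tool_pos: [0.5168, -0.0663, 0.211]
tool_rot: [3.141, -0.0, 0.178]
contact_force: [-0.3, -1.2, -0.2]
opening: 0.0702
grip_force: 25.0
time: 4.3
tool_pos: [0.5125, -0.0663, 0.2117]
tool_rot: [3.141, -0.001, 0.179]
contact_force: [0.6, -0.3, -0.2]
opening: 0.0701
grip_force: 25.0
time: 4.55
tool_pos: [0.5104, -0.0664, 0.211]
tool_rot: [3.141, -0.0, 0.179]
contact_force: [0.7, 0.3, -1.2]
opening: 0.0696
grip_force: 25.0
delta [0.0029 0.0002 0.004 ] rows 0.1 rotvec [ 0.0002 -0.0002  0.0002]
```

```bash
python3 drive.py '[[0,0,0.0025,0,0,0],[-0.001,0,0,0,0,0],[0,0,0,0,0,0]]';python3 drive.py '[[-0.001,0,0,0,0,0],[0,0,0,0,0,0]]';python3 drive.py '[[-0.001,0,0,0,0,0],[0,0,0,0,0,0]]';python3 drive.py '[[-0.001,0,0,0,0,0],[0,0,0,0,0,0]]'
```

```text
time: 4.8
tool_pos: [0.5094, -0.0666, 0.208]
tool_rot: [-3.141, 0.001, 0.179]
contact_force: [-0.2, 1.0, -1.3]
opening: 0.0701
grip_force: 25.0
time: 4.97
tool_pos: [0.5087, -0.0668, 0.2082]
tool_rot: [3.141, -0.0, 0.179]
contact_force: [0.9, 0.3, -0.5]
opening: 0.0701
grip_force: 25.0
time: 5.13
tool_pos: [0.5082, -0.0669, 0.2084]
tool_rot: [3.141, -0.002, 0.179]
contact_force: [4.6, 2.2, -3.9]
opening: 0.0696
grip_force: 25.0
time: 5.3
tool_pos: [0.5078, -0.067, 0.2085]
tool_rot: [3.141, -0.004, 0.179]
contact_force: [7.9, 3.4, -6.0]
opening: 0.0699
grip_force: 25.0
```

```bash
python3 drive.py '[[0.0005,0,0.001,0,0,0],[0,0,0.001,0,0,0],[0,0,0,0,0,0]]';python3 drive.py '[[0,0,0,0,0,0],[0,0,0,0,0,0],[0,0,0,0,0,0]]' 0.08; python3 drive.py '[[0,0,0,0,0,0],[0,0,0,0,0,0],[0,0,-0.02,0,0,0],[0,0,-0.04,0,0,0],[0,0,-0.04,0,0,0],[0,0,-0.04,0,0,0],[0,0,-0.04,0,0,0],[0,0,-0.04,0,0,0]]' 0.092
```

```text
time: 5.55
tool_pos: [0.5081, -0.0671, 0.2074]
tool_rot: [3.14, -0.004, 0.179]
contact_force: [3.6, 2.5, 6.3]
opening: 0.0695
grip_force: 25.0
time: 5.8
tool_pos: [0.5066, -0.0671, 0.206]
tool_rot: [-3.141, 0.002, 0.179]
contact_force: [0.0, -0.2, 0.3]
opening: 0.0792
grip_force: 0.0
time: 6.47
tool_pos: [0.5065, -0.067, 0.4282]
tool_rot: [3.142, 0.0, 0.179]
contact_force: [0.7, -0.3, -0.6]
opening: 0.092
grip_force: 0.0
```

```bash
python3 to.py .7245 -.0787 .284 3.14159 0 .179
```

```text
delta [ 0.2124  0.0504 -0.0149] rows 5.2 rotvec [0.     0.0005 0.    ]
```

```bash
python3 drive.py '[[0,0.005,-0.018,0,0,0],[0.0355,0.0075,0,0,0,0],[0.0355,0.0075,0,0,0,0],[0.0355,0.0075,0,0,0,0],[0.0355,0.0075,0,0,0,0],[0.0355,0.0075,0,0,0,0],[0.035,0.0075,0,0,0,0],[0,0,0,0,0,0]]' 0; python3 drive.py '[[0,0,0,0,0,0],[0,0,0,0,0,0]]'; python3 to.py .7245 -.0787 .219 3.14159 0 .179;  python3 - <<'E'
from h import *
c=robot.read_camera("scene");cv2.imwrite("pics/s2.png",cv2.resize(c["image"][150:310,230:430,::-1],None,fx=3.5,fy=3.5,interpolation=cv2.INTER_CUBIC))
E
```

```text
time: 7.13
tool_pos: [0.7306, -0.0789, 0.4377]
tool_rot: [-3.14, 0.003, 0.179]
contact_force: [-0.2, 0.2, -1.7]
opening: 0.0431
grip_force: 0.0
time: 7.3
tool_pos: [0.7249, -0.0785, 0.443]
tool_rot: [-3.141, 0.002, 0.179]
contact_force: [0.7, 0.1, 0.9]
opening: 0.0295
grip_force: 0.0
delta [-0.0003  0.0002  0.065 ] rows 1.6 rotvec [-0.0007  0.0025  0.0001]
```

View pics/s2.png

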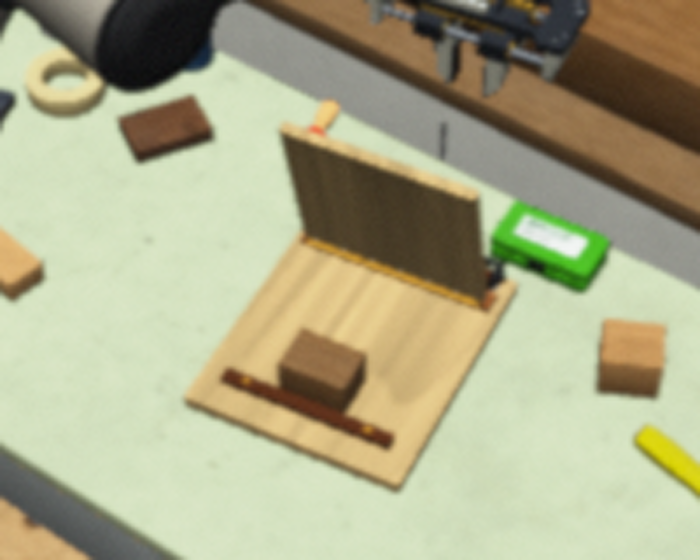

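The spacer stands on the base against the strip, midway along it (crop (322,368)). The bed is upright and the fingers are behind its free edge. Now I'll fold it.

```bash
python3 drive.py '[[0,0,0.026,0,0,0],[0,0,0.026,0,0,0],[0,0,0,0,0,0],[-0.014,0,0,0,0,0],[-0.014,0,0,0,0,0],[0,0,0,0,0,0]]' 0; python3 drive.py '[[-0.016,0,0.0003,0,0,0],[-0.016,0,0.0004,0,0,0],[-0.016,0,0.003,0,0,0],[-0.016,0,0.0035,0,0,0],[-0.015,0,0.006,0,0,0],[-0.015,0,0.006,0,0,0],[0,0,0,0,0,0]]'; python3 drive.py '[[-0.014,0,0.0084,0,0,0],[-0.0138,0,0.0084,0,0,0],[-0.0121,0,0.0106,0,0,0],[-0.0121,0,0.0106,0,0,0],[0,0,0,0,0,0]]';python3 - <<'E'
from cell import robot
import numpy as np
s=robot.observe();p=s["tool_pos"];d=p[:2]-[.568,-.0562]
print("tip jig",d@[.1779,-.9841],d@[.9841,.1779],p[2]-.178)
E
```

```text
time: 7.85
tool_pos: [0.6953, -0.0837, 0.3956]
tool_rot: [3.14, -0.001, 0.178]
contact_force: [-0.8, -1.5, 0.5]
opening: 0.0005
grip_force: 0.0
time: 8.43
tool_pos: [0.6034, -0.1004, 0.3748]
tool_rot: [3.141, -0.001, 0.178]
contact_force: [0.5, -0.6, 0.5]
opening: 0.0002
grip_force: 0.0
time: 8.85
tool_pos: [0.553, -0.1095, 0.335]
tool_rot: [-3.141, 0.002, 0.179]
contact_force: [0.8, 1.5, -0.6]
opening: 0.0006
grip_force: 0.0
tip jig 0.049786479341965235 -0.02425215406227063 0.15699167477109416
```

```bash
python3 - <<'E'
from h import *
c=robot.read_camera("scene");cv2.imwrite("pics/s3.png",cv2.resize(c["image"][150:310,230:430,::-1],None,fx=3,fy=3,interpolation=cv2.INTER_CUBIC))
E
```

```text
(no output)
```

View pics/s3.png

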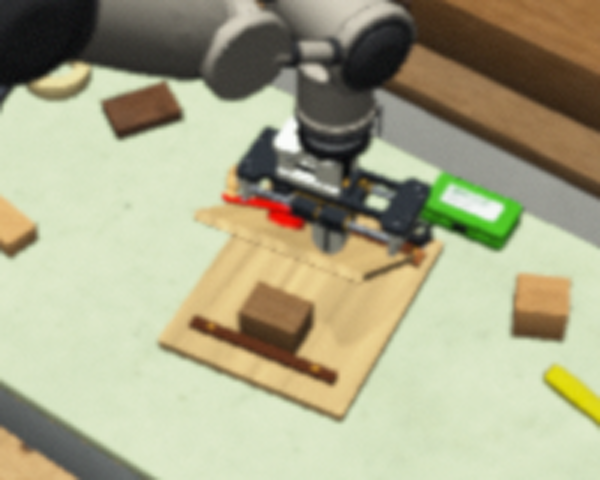

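The bed has followed the finger to about 40–50°, with its edge at about (280,245) in the crop and the spacer undisturbed. I'll continue the arc.

```bash
python3 drive.py '[[-0.01,0,0.0126,0,0,0],[-0.01,0,0.0126,0,0,0],[-0.0078,0,0.0141,0,0,0],[-0.0078,0,0.0141,0,0,0],[-0.003,0,0.0075,0,0,0]]'; python3 drive.py '[[-0.002,0,0.005,0,0,0],[0,0,0,0,0,0]]';python3 drive.py '[[0,0,0.003,0,0,0],[0,0,0,0,0,0]]'; python3 drive.py '[[0,0,0.002,0,0,0],[0,0,0,0,0,0]]'
```

```text
time: 9.32
tool_pos: [0.5165, -0.1165, 0.2742]
tool_rot: [3.141, -0.001, 0.179]
contact_force: [-0.6, -0.1, 0.5]
opening: -0.0001
grip_force: 0.6
time: 9.48
tool_pos: [0.5145, -0.1167, 0.269]
tool_rot: [-3.141, 0.0, 0.179]
contact_force: [0.3, -0.3, 0.7]
opening: 0.0006
grip_force: 0.0
time: 9.65
tool_pos: [0.5147, -0.1167, 0.2665]
tool_rot: [3.141, -0.001, 0.179]
contact_force: [0.0, -0.8, 0.8]
opening: 0.0007
grip_force: 0.4
time: 9.82
tool_pos: [0.5145, -0.1167, 0.2647]
tool_rot: [3.141, -0.001, 0.179]
contact_force: [0.2, -0.5, 3.8]
opening: 0.0006
grip_force: 1.9
```

```bash
python3 drive.py '[[0,0,0.001,0,0,0],[0,0,0,0,0,0]]';python3 drive.py '[[0,0,0.001,0,0,0],[0,0,0,0,0,0]]'; python3 drive.py '[[0,0,0.001,0,0,0],[0,0,0,0,0,0]]'
```

```text
time: 9.98
tool_pos: [0.5144, -0.1168, 0.2644]
tool_rot: [3.14, -0.002, 0.179]
contact_force: [-1.1, 0.4, 8.0]
opening: 0.0007
grip_force: 4.1
time: 10.15
tool_pos: [0.5144, -0.1167, 0.2641]
tool_rot: [3.14, -0.002, 0.179]
contact_force: [-2.7, 0.9, 14.6]
opening: 0.0001
grip_force: 6.7
time: 10.32
tool_pos: [0.5143, -0.1167, 0.2638]
tool_rot: [3.14, -0.002, 0.179]
contact_force: [-5.3, 1.7, 22.2]
opening: 0.0004
grip_force: 9.5
```

```bash
python3 drive.py '[[0,0,-0.033,0,0,0],[0,0,-0.033,0,0,0],[0,0,-0.033,0,0,-0.1],[0,0,0,0,0,-0.116],[0,0,0,0,0,-0.116],[0,0,0,0,0,-0.116],[0,0,0,0,0,-0.116],[0,0,0,0,0,-0.116]]' 0.06; python3 drive.py '[[0,0,0,0,0,-0.1165],[0,0,0,0,0,-0.1165],[0,0,0,0,0,-0.1165],[0,0,0,0,0,-0.1165],[0,0,0,0,0,-0.116],[0,0,0,0,0,0]]' 0.07;  python3 to.py .452 .3234 .10 3.14159 0 1.441
```

```text
time: 10.98
tool_pos: [0.5139, -0.1165, 0.3602]
tool_rot: [-3.141, -0.0, 0.865]
contact_force: [-0.8, -0.2, 1.1]
opening: 0.0495
grip_force: 0.0
time: 11.48
tool_pos: [0.5139, -0.1165, 0.36]
tool_rot: [-3.141, -0.0, 1.445]
contact_force: [-0.3, -0.4, 0.5]
opening: 0.0702
grip_force: 0.0
delta [ 0.4287 -0.1165  0.1011] rows 10.9 rotvec [-0.0004 -0.0001  0.0043]
```

```bash
python3 drive.py '[[0.0385,-0.0105,0,0,0,0],[0.0385,-0.0105,0,0,0,0],[0.0385,-0.0105,0,0,0,0],[0.0385,-0.0105,0,0,0,0],[0.0385,-0.0105,0,0,0,0],[0.0385,-0.0105,0,0,0,0],[0.0385,-0.0105,0,0,0,0],[0.0385,-0.0105,0.01,0,0,0]]' 0.07; python3 drive.py '[[0.036,-0.0105,0.015,0,0,0],[0.036,-0.0105,0.015,0,0,0],[0.036,-0.0105,0.02,0,0,0],[0.0127,-0.001,0.02,0,0,0],[0,0,0.02,0,0,0.004],[0,0,0,0,0,0],[0,0,0,0,0,0]]';  python3 to.py .452 .3234 .030 3.14159 0 1.441; python3 - <<'E'
from h import *
c=robot.read_camera("top")
print("spacer/jig bed dark strips check")
cv2.imwrite("pics/t2.png",cv2.resize(c["image"][170:310,270:400,::-1],None,fx=4,fy=4,interpolation=cv2.INTER_CUBIC))
E
```

```text
time: 12.15
tool_pos: [0.4703, 0.2017, 0.3517]
tool_rot: [3.138, -0.001, 1.437]
contact_force: [1.2, 0.6, -0.1]
opening: 0.07
grip_force: 0.0
time: 12.73
tool_pos: [0.4537, 0.3228, 0.2598]
tool_rot: [-3.139, 0.002, 1.435]
contact_force: [-0.3, -0.5, 0.2]
opening: 0.0699
grip_force: 0.0
delta [ 0.0005 -0.0016  0.0708] rows 1.7 rotvec [-0.0023  0.0017 -0.0058]
spacer/jig bed dark strips check
```

View pics/t2.png

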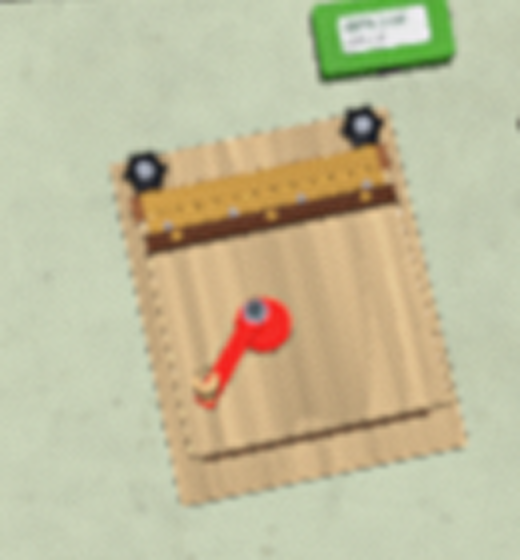

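Bed is down on the spacer and the lever is open (knob at crop (206,382), disc at (265,325), ledge strip centre at about (270,218)). I'll grip the work high so the tips clear the ledge.

```bash
python3 drive.py '[[0.0005,-0.0015,0.025,0,0,-0.005],[0,0,0.025,0,0,0],[0,0,0.017,0,0,0],[0,0,0,0,0,0],[0,0,0,0,0,0]]'; python3 drive.py '[[0,0,0,0,0,0],[0,0,0,0,0,0],[0,0,0,0,0,0],[0,0,0,0,0,0],[0,0,0,0,0,0]]' 0.03 25; python3 drive.py '[[0,0,-0.03,0,0,0],[0,0,-0.04,0,0,0],[0,0,-0.04,0,0,0],[0,0,-0.04,0,0,0],[0,0,-0.02,0,0,0],[0,0,0,0,0,0],[0,0,0,0,0,0]]'
```

```text
time: 13.2
tool_pos: [0.4532, 0.3231, 0.1945]
tool_rot: [3.141, -0.0, 1.44]
contact_force: [0.1, 0.6, -0.1]
opening: 0.0701
grip_force: 0.0
time: 13.62
tool_pos: [0.4528, 0.3236, 0.1943]
tool_rot: [3.14, -0.001, 1.442]
contact_force: [-0.2, -1.2, 4.0]
opening: 0.0444
grip_force: 25.0
time: 14.2
tool_pos: [0.4525, 0.3235, 0.3644]
tool_rot: [3.14, -0.001, 1.442]
contact_force: [-0.5, -0.6, -1.0]
opening: 0.0446
grip_force: 25.0
```

```bash
cat > bed.py <<'E'
# usage: bed.py x y z phi : grasp point in ledge axes, tool x at angle phi in the bed plane, tool z into the bed
import sys,numpy as np
from scipy.spatial.transform import Rotation as R
from cell import robot
yaw,th=-1.392,np.deg2rad(15)
ux=np.array([np.cos(yaw),np.sin(yaw),0]);uy=np.array([-ux[1],ux[0],0]);k=np.array([0,0,1.])
ey=np.cos(th)*uy-np.sin(th)*k; ez=np.sin(th)*uy+np.cos(th)*k
B=np.c_[ux,ey,ez]; L=np.array([.568,-.0562,.028])+.1*uy-.037*ey+.012*ez
if __name__=="__main__":
    x,y,z,f=map(float,sys.argv[1:])
    tx=np.cos(f)*ux+np.sin(f)*ey; T=np.c_[tx,np.cross(-ez,tx),-ez]
    s=robot.observe(); r=R.from_euler("xyz",s["tool_rot"])
    tp=L+B@[x,y,z]+.159*ez; d=tp-s["tool_pos"]
    print("tcp target",tp.round(4),"delta",r.inv().apply(d).round(4),"rotvec",(r.inv()*R.from_matrix(T)).as_rotvec().round(4))
    print("now ledge",(B.T@(s["tool_pos"]-.159*ez-L)).round(4),"delta after turning",(T.T@d).round(4),"force bed axes",(B.T@s["contact_force"]).round(1))
E
python3 bed.py 0 -.0245 .0373 3.14159;python3 bed.py 0 -.0245 .1 3.14159
```

```text
tcp target [ 0.661  -0.0394  0.2451] delta [-0.3333  0.2531  0.1194] rotvec [ 0.2619 -0.0412 -0.3055]
now ledge [-0.3942 -0.1913  0.1161] delta after turning [-0.3942  0.1668  0.0788] force bed axes [ 0.4 -0.3 -1.2]
tcp target [ 0.677  -0.0365  0.3057] delta [-0.3283  0.2687  0.0589] rotvec [ 0.2619 -0.0412 -0.3055]
now ledge [-0.3942 -0.1913  0.1161] delta after turning [-0.3942  0.1668  0.0161] force bed axes [ 0.4 -0.3 -1.2]
```

```bash
python3 drive.py '[[-0.03,0.0244,0,0,0,0],[-0.03,0.0244,0,0,0,0],[-0.03,0.0244,0,0,0,0],[-0.03,0.0244,0,0,0,0],[-0.03,0.0244,0,0,0,0],[-0.03,0.0244,0,0,0,0],[-0.03,0.0244,0,0,0,0],[-0.03,0.0244,0,0,0,0]]'; python3 drive.py '[[-0.03,0.0244,0,0,0,0],[-0.03,0.0244,0,0,0,0],[-0.0283,0.0247,0,0,0,0],[0,0,0,0.0655,-0.0103,-0.0764],[0,0,0,0.0655,-0.0103,-0.0764],[0,0,0,0.0655,-0.0103,-0.0764],[0,0,0,0.0655,-0.0103,-0.0764],[0,0,0,0,0,0]]';python3 drive.py '[[0,0,0,0,0,0],[0,0,0,0,0,0]]'; python3 bed.py 0 -.0245 .0403 3.14159
```

```text
time: 14.87
tool_pos: [0.6157, 0.0586, 0.3608]
tool_rot: [-3.137, 0.001, 1.442]
contact_force: [0.6, 1.3, -0.9]
opening: 0.0448
grip_force: 25.0
time: 15.53
tool_pos: [0.6772, -0.0366, 0.3598]
tool_rot: [-2.87, -0.002, 1.752]
contact_force: [0.9, 0.9, -1.7]
opening: 0.0445
grip_force: 25.0
time: 15.7
tool_pos: [0.6769, -0.0365, 0.362]
tool_rot: [-2.877, 0.0, 1.748]
contact_force: [0.2, -0.9, -0.6]
opening: 0.0447
grip_force: 25.0
tcp target [ 0.6618 -0.0393  0.248 ] delta [-0.      0.0149  0.114 ] rotvec [-0.0026 -0.0003 -0.002 ]
now ledge [-0.     -0.0391  0.1544] delta after turning [-0.      0.0146  0.1141] force bed axes [ 0.9  0.2 -0.5]
```

```bash
python3 drive.py '[[0,0.0136,0.02,0,0,0],[0,0,0.03,0,0,0],[0,0,0.03,0,0,0],[0,0,0.02,0,0,0],[0,0,0,0,0,0],[0,0,0,0,0,0]]';python3 bed.py 0 -.0245 .0353 3.14159; python3 - <<'E'
from h import *
c=robot.read_camera("scene");cv2.imwrite("pics/s4.png",cv2.resize(c["image"][150:310,230:430,::-1],None,fx=3.5,fy=3.5,interpolation=cv2.INTER_CUBIC))
E
```

```text
time: 16.2
tool_pos: [0.6639, -0.039, 0.2631]
tool_rot: [-2.877, 0.0, 1.748]
contact_force: [0.7, -1.0, -0.9]
opening: 0.0446
grip_force: 25.0
tcp target [ 0.6605 -0.0395  0.2432] delta [0.0001 0.0018 0.0201] rotvec [-0.0033 -0.0001 -0.0013]
now ledge [ 0.0001 -0.0263  0.0554] delta after turning [0.0001 0.0018 0.0201] force bed axes [ 1.1  0.7 -0.7]
```

View pics/s4.png

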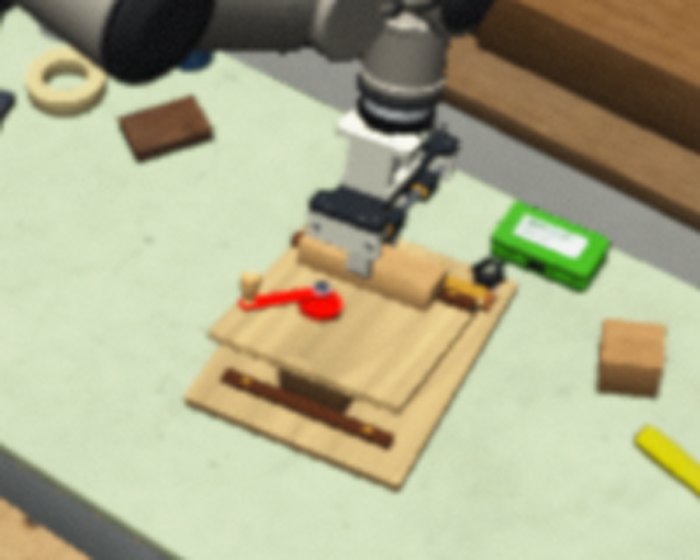

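The work hovers parallel to the ledge, just above the bed (crop (370,270)), with the disc clear below it. I'll lower it.

```bash
python3 drive.py '[[0,0.001,0.009,0,0,0],[0,0,0.008,0,0,0],[0,0,0,0,0,0],[0,0,0,0,0,0]]';python3 drive.py '[[0,0,0.0015,0,0,0],[0,0,0,0,0,0]]';python3 drive.py '[[0,0,0.0015,0,0,0],[0,0,0,0,0,0]]';python3 bed.py 0 -.0245 .0353 3.14159
```

```text
time: 16.58
tool_pos: [0.6607, -0.0396, 0.2465]
tool_rot: [-2.877, 0.001, 1.749]
contact_force: [-0.3, -0.3, -1.5]
opening: 0.0448
grip_force: 25.0
time: 16.75
tool_pos: [0.6605, -0.0397, 0.2454]
tool_rot: [-2.878, 0.001, 1.75]
contact_force: [-0.0, -0.0, -1.3]
opening: 0.0445
grip_force: 25.0
time: 16.92
tool_pos: [0.66, -0.0397, 0.2438]
tool_rot: [-2.877, 0.001, 1.75]
contact_force: [-0.1, -0.7, -1.3]
opening: 0.0447
grip_force: 25.0
tcp target [ 0.6605 -0.0395  0.2432] delta [0.0001 0.0007 0.0004] rotvec [-0.0024  0.0007 -0.0002]
now ledge [ 0.0001 -0.0252  0.0357] delta after turning [0.0001 0.0007 0.0004] force bed axes [ 0.7  0.1 -1.3]
```

```bash
python3 drive.py '[[0,0,0.001,0,0,0],[0,0,0,0,0,0]]';python3 drive.py '[[0,0,0.001,0,0,0],[0,0,0,0,0,0]]';python3 drive.py '[[0,0.001,0,0,0,0],[0,0.001,0,0,0,0],[0,0,0,0,0,0]]';python3 bed.py 0 -.0245 .0353 3.14159
```

```text
time: 17.08
tool_pos: [0.6598, -0.0397, 0.2437]
tool_rot: [-2.878, 0.001, 1.75]
contact_force: [-0.7, 0.3, 4.4]
opening: 0.0451
grip_force: 25.0
time: 17.25
tool_pos: [0.6596, -0.0397, 0.2437]
tool_rot: [-2.879, 0.001, 1.75]
contact_force: [-1.9, 0.4, 8.6]
opening: 0.0448
grip_force: 25.0
time: 17.5
tool_pos: [0.6614, -0.0395, 0.2433]
tool_rot: [-2.878, 0.001, 1.75]
contact_force: [-3.0, 0.1, 10.4]
opening: 0.0446
grip_force: 25.0
tcp target [ 0.6605 -0.0395  0.2432] delta [ 0.0002 -0.0008  0.0003] rotvec [-0.0018  0.0014 -0.0004]
now ledge [ 0.0002 -0.0237  0.0356] delta after turning [ 0.0002 -0.0008  0.0003] force bed axes [-0.7 -5.5  9.3]
```

```bash
python3 drive.py '[[0,0,-0.001,0,0,0],[0,0,0,0,0,0],[0,0,0,0,0,0],[0,0,0,0,0,0]]' 0.06; python3 drive.py '[[0,0,-0.02,0,0,0],[0,0,-0.03,0,0,0],[0,0,-0.03,0,0,0],[0,0,-0.02,0,0,0],[0,0,0,0,0,0],[0,0,0,0,0,0]]';python3 bed.py -.100 -.155 .12 -2.2733
```

```text
time: 17.83
tool_pos: [0.6616, -0.0394, 0.242]
tool_rot: [-2.877, 0.001, 1.75]
contact_force: [-0.1, -0.5, -0.7]
opening: 0.0599
grip_force: 0.0
time: 18.33
tool_pos: [0.6875, -0.0347, 0.3396]
tool_rot: [-2.88, 0.001, 1.75]
contact_force: [0.5, 0.2, -0.2]
opening: 0.0597
grip_force: 0.0
tcp target [0.5402 0.0404 0.3588] delta [ 0.1    -0.1321  0.0155] rotvec [-8.000e-04  1.200e-03 -8.685e-01]
now ledge [ 1.000e-04 -2.290e-02  1.356e-01] delta after turning [ 0.1654 -0.009   0.0156] force bed axes [-0.1  0.6 -0. ]
```

```bash
python3 - <<'E'
from h import *
from bed import *
c=robot.read_camera("top")
uv=np.array([206,380])/4+[270,170]; o=np.array(c["pose"])[:3,3]; q=onplane(c,uv,.1)[0]; d=q-o
t=((L+.055*ez-o)@ez)/(d@ez); print((B.T@(o+t*d-L)).round(4))
E
python3 bed.py -.079 -.131 .13 .869
```

```text
[-0.0765 -0.1352  0.055 ]
tcp target [0.5693 0.0243 0.3622] delta [ 0.079  -0.1081  0.0043] rotvec [-1.2000e-03  3.8000e-03  2.2725e+00]
now ledge [ 0.     -0.0229  0.134 ] delta after turning [-0.1336  0.0094  0.004 ] force bed axes [ 0.2  0.1 -0.8]
```

```bash
python3 drive.py '[[0.016,-0.022,0,0,0,0.12],[0,0,0,0,0,0.12],[0,0,0,0,0,0.12],[0,0,0,0,0,0.12],[0,0,0,0,0,0.12],[0,0,0,0,0,0.12],[0,0,0,0,0,0.12],[0,0,0,0,0,0.12]]' 0.036 20;python3 drive.py '[[0,0,0,0,0,0.12],[0,0,0,0,0,0.12],[0,0,0,0,0,0.12],[0,0,0,0,0,0.12],[0,0,0,0,0,0.12],[0,0,0,0,0,0.12],[0,0,0,0,0,0.12],[0,0,0,0,0,0.12]]';python3 drive.py '[[0,0,0,0,0,0.12],[0,0,0,0,0,0.12],[0,0,0,0,0,0.11],[0,0,0,0,0,0]]';python3 bed.py -.079 -.131 .13 .869
```

```text
time: 19.05
tool_pos: [0.6631, -0.0228, 0.3425]
tool_rot: [-2.986, 0.219, 0.801]
contact_force: [-0.2, -0.1, -0.4]
opening: 0.0358
grip_force: 0.0
time: 19.72
tool_pos: [0.6631, -0.0228, 0.3424]
tool_rot: [3.047, 0.251, -0.188]
contact_force: [-0.6, -0.3, -0.9]
opening: 0.0361
grip_force: 0.0
time: 20.05
tool_pos: [0.6632, -0.0229, 0.3425]
tool_rot: [2.966, 0.203, -0.542]
contact_force: [-1.0, -0.7, -0.9]
opening: 0.0359
grip_force: 0.0
tcp target [0.5693 0.0243 0.3622] delta [-0.1065  0.0076  0.0032] rotvec [ 0.0035  0.0048 -0.0014]
now ledge [-0.0159 -0.0448  0.1327] delta after turning [-0.1066  0.0074  0.0027] force bed axes [ 0.5 -0.9 -1.2]
```

```bash
python3 drive.py '[[-0.035,0.003,0,0,0,0],[-0.035,0.003,0,0,0,0],[-0.037,0.004,0,0,0,0],[0,0,0,0,0,0],[0,0,0,0,0,0]]'; python3 bed.py -.0775 -.133 .05 .869
```

```text
time: 20.47
tool_pos: [0.5674, 0.0231, 0.3676]
tool_rot: [2.969, 0.202, -0.534]
contact_force: [0.7, -0.8, -0.1]
opening: 0.0359
grip_force: 0.0
tcp target [0.5473 0.0188 0.2855] delta [ 0.0017 -0.0007  0.0847] rotvec [0.0029 0.0023 0.0069]
now ledge [-0.0782 -0.1345  0.1347] delta after turning [ 0.0015 -0.0004  0.0847] force bed axes [0.9 0.6 0. ]
```

```bash
python3 drive.py '[[0.001,0,0.025,0,0,0],[0,0,0.025,0,0,0],[0,0,0.02,0,0,0],[0,0,0.014,0,0,0],[0,0,0,0,0,0],[0,0,0,0,0,0]]'; python3 bed.py -.0775 -.133 .05 .869; python3 - <<'E'
from h import *
c=robot.read_camera("scene");cv2.imwrite("pics/s5.png",cv2.resize(c["image"][180:300,240:400,::-1],None,fx=4.5,fy=4.5,interpolation=cv2.INTER_CUBIC))
E
```

```text
time: 20.97
tool_pos: [0.5486, 0.0174, 0.2854]
tool_rot: [2.968, 0.203, -0.537]
contact_force: [0.1, 0.0, 1.1]
opening: 0.0362
grip_force: 0.0
tcp target [0.5473 0.0188 0.2855] delta [-0.0018 -0.0006  0.0002] rotvec [0.0027 0.0031 0.0034]
now ledge [-0.0759 -0.132   0.0502] delta after turning [-0.0018 -0.0006  0.0002] force bed axes [-0.  -0.2  1.1]
```

View pics/s5.png

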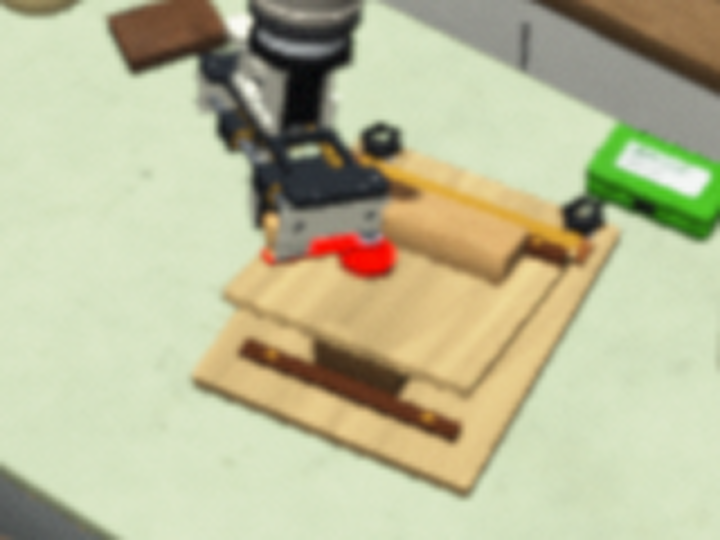

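The work lies on the bed along the ledge (crop (455,235)). The fingers straddle the knob, which peeks out at the left at (272,230). I'll shift slightly outward and begin the arc.

```bash
python3 drive.py '[[-0.003,0,0,0,0,0],[0.0006,0.0095,0,0,0,-0.125],[0.0006,0.0095,0,0,0,-0.125],[0.0006,0.0095,0,0,0,-0.125],[0.0006,0.0095,0,0,0,-0.125],[0,0,0,0,0,0]]'; python3 bed.py -.0775 -.133 .05 1.369; python3 drive.py '[[0.0006,0.0095,0,0,0,-0.125],[0.0006,0.0095,0,0,0,-0.125],[0.0006,0.0095,0,0,0,-0.125],[0.0006,0.0095,0,0,0,-0.125],[0,0,0,0,0,0]]';  python3 bed.py .007 -.140 .05 2.069; python3 - <<'E'
from h import *
c=robot.read_camera("scene");cv2.imwrite("pics/s6.png",cv2.resize(c["image"][180:300,240:400,::-1],None,fx=4.5,fy=4.5,interpolation=cv2.INTER_CUBIC))
E
```

```text
time: 21.52
tool_pos: [0.5364, -0.0179, 0.2925]
tool_rot: [3.088, 0.257, -0.024]
contact_force: [0.3, 0.2, 0.8]
opening: 0.0359
grip_force: 0.0
tcp target [0.5473 0.0188 0.2855] delta [ 0.0115 -0.0372  0.0022] rotvec [ 0.0015 -0.0001  0.0062]
now ledge [-0.0433 -0.1515  0.0523] delta after turning [ 0.0113 -0.0372  0.0023] force bed axes [-0.2  0.1  0.8]
time: 21.93
tool_pos: [0.5453, -0.0543, 0.2914]
tool_rot: [-3.063, 0.251, 0.489]
contact_force: [-0.4, 0.2, 0.8]
opening: 0.0359
grip_force: 0.0
tcp target [ 0.5557 -0.0655  0.2873] delta [0.0048 0.015  0.0019] rotvec [ 0.0009  0.0012 -0.1977]
now ledge [-0.0059 -0.1491  0.0518] delta after turning [0.0018 0.0157 0.0018] force bed axes [-0.2 -0.6  0.7]
```

View pics/s6.png

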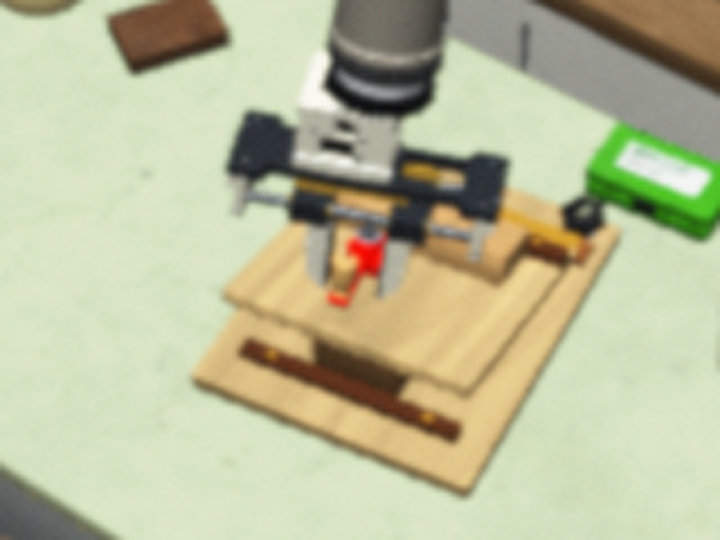

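The knob sits between the fingers at (345,270) and the lever is following, now at about 1 rad. I'll continue.

```bash
python3 drive.py '[[0.0015,0.0095,0,0,0,-0.125],[0.001,0.0095,0,0,0,-0.125],[0.001,0.0095,0,0,0,-0.125],[0.0006,0.0095,0,0,0,-0.125],[0.0006,0.0095,0,0,0,-0.125],[0.0006,0.0095,0,0,0,-0.125],[0,0,0,0,0,0]]'; python3 bed.py .045 -.063 .05 2.87; python3 drive.py '[[0.0006,0.0095,0,0,0,-0.125],[0,0,0,0,0,0]]';python3 drive.py '[[0.0003,0.0048,0,0,0,-0.063],[0,0,0,0,0,0]]';  python3 bed.py .045 -.063 .05 2.97;
```

```text
time: 22.57
tool_pos: [0.5876, -0.0894, 0.2811]
tool_rot: [-2.912, 0.131, 1.243]
contact_force: [0.4, 0.5, -0.8]
opening: 0.036
grip_force: 0.0
tcp target [ 0.6356 -0.0897  0.2674] delta [0.0168 0.047  0.001 ] rotvec [-0.0013  0.0016 -0.2502]
now ledge [ 0.0361 -0.1122  0.0511] delta after turning [0.0047 0.0497 0.0011] force bed axes [-0.4  0.7 -0.6]
time: 22.73
tool_pos: [0.5961, -0.0917, 0.279]
tool_rot: [-2.898, 0.102, 1.364]
contact_force: [-1.7, -0.2, -0.9]
opening: 0.0359
grip_force: 0.0
time: 22.9
tool_pos: [0.6003, -0.0924, 0.2779]
tool_rot: [-2.892, 0.087, 1.422]
contact_force: [0.2, 0.1, 0.9]
opening: 0.0362
grip_force: 0.0
tcp target [ 0.6356 -0.0897  0.2674] delta [0.0088 0.036  0.001 ] rotvec [-0.002   0.0013 -0.1666]
now ledge [ 0.0414 -0.0998  0.0511] delta after turning [0.0027 0.0369 0.0011] force bed axes [-0.1 -0.1  0.9]
```

```bash
for i in 1; do python3 drive.py '[[0.0003,0.0048,0,0,0,-0.063],[0,0,0,0,0,0]]'; python3 drive.py '[[0.0003,0.0048,0,0,0,-0.063],[0,0,0,0,0,0]]';python3 drive.py '[[0.0002,0.0024,0,0,0,-0.031],[0,0,0,0,0,0]]';  python3 bed.py .045 -.063 .05 2.97; done
```

```text
time: 23.07
tool_pos: [0.6048, -0.093, 0.2768]
tool_rot: [-2.887, 0.071, 1.485]
contact_force: [0.1, 0.2, -0.3]
opening: 0.0359
grip_force: 0.1
time: 23.23
tool_pos: [0.6095, -0.0933, 0.2755]
tool_rot: [-2.883, 0.055, 1.547]
contact_force: [-1.2, -0.0, -1.2]
opening: 0.036
grip_force: 0.1
time: 23.4
tool_pos: [0.6115, -0.0933, 0.2749]
tool_rot: [-2.881, 0.048, 1.576]
contact_force: [-1.7, -1.9, 1.5]
opening: 0.0362
grip_force: 1.2
tcp target [ 0.6356 -0.0897  0.2674] delta [0.0038 0.0252 0.0009] rotvec [-0.0031  0.0012 -0.0084]
now ledge [ 0.0443 -0.0885  0.051 ] delta after turning [0.0036 0.0252 0.001 ] force bed axes [ 1.5 -2.4  0.9]
```

```bash
python3 drive.py '[[0.0002,0.0024,0,0,0,-0.031],[0,0,0,0,0,0]]'; python3 bed.py .045 -.063 .05 2.97; python3 drive.py '[[0.0001,0.0016,0,0,0,-0.02],[0,0,0,0,0,0]]';  python3 bed.py .045 -.063 .05 2.97
```

```text
time: 23.57
tool_pos: [0.6136, -0.0933, 0.2743]
tool_rot: [-2.879, 0.039, 1.607]
contact_force: [-3.6, -1.4, 3.4]
opening: 0.0357
grip_force: 2.3
tcp target [ 0.6356 -0.0897  0.2674] delta [0.0031 0.0231 0.0009] rotvec [-0.004   0.0013  0.0234]
now ledge [ 0.0446 -0.0863  0.051 ] delta after turning [0.0036 0.0231 0.001 ] force bed axes [ 0.7 -4.6  2.3]
time: 23.73
tool_pos: [0.6151, -0.0933, 0.2739]
tool_rot: [-2.877, 0.034, 1.626]
contact_force: [-4.5, -2.2, 2.2]
opening: 0.0362
grip_force: 2.8
tcp target [ 0.6356 -0.0897  0.2674] delta [0.0027 0.0217 0.0009] rotvec [-0.0043  0.0014  0.0437]
now ledge [ 0.0449 -0.0848  0.051 ] delta after turning [0.0036 0.0216 0.001 ] force bed axes [ 1.4 -5.3  0.9]
```

```bash
python3 drive.py '[[0.0001,0.0016,0,0,0,-0.02],[0,0,0,0,0,0]]';  python3 drive.py '[[0.0001,0.0012,0,0,0,-0.015],[0,0,0,0,0,0]]';  python3 bed.py .045 -.063 .05 2.97
```

```text
time: 23.9
tool_pos: [0.6164, -0.0932, 0.2735]
tool_rot: [-2.876, 0.029, 1.646]
contact_force: [-5.8, -3.2, 3.6]
opening: 0.0359
grip_force: 3.7
time: 24.07
tool_pos: [0.6172, -0.0931, 0.2732]
tool_rot: [-2.874, 0.025, 1.66]
contact_force: [-8.1, -2.5, 5.3]
opening: 0.0362
grip_force: 5.0
tcp target [ 0.6356 -0.0897  0.2674] delta [0.0019 0.0196 0.0007] rotvec [-0.0069  0.0014  0.0784]
now ledge [ 0.045  -0.0827  0.0508] delta after turning [0.0034 0.0194 0.0008] force bed axes [ 1.  -9.5  2.9]
```

```bash
python3 drive.py '[[0,-0.004,0,0,0,0],[0,-0.004,0,0,0,0],[0,0,0,0,0,0],[0,0,-0.02,0,0,0],[0,0,-0.04,0,0,0],[0,0,-0.04,0,0,0],[0,0,-0.04,0,0,0],[0,0,0,0,0,0]]'; python3 drive.py '[[0.01,-0.04,-0.005,0,0,0],[0.01,-0.04,-0.005,0,0,0],[0.01,-0.04,-0.005,0,0,0],[0.01,-0.04,-0.005,0,0,0],[0.01,-0.04,-0.005,0,0,0],[0.01,-0.04,-0.005,0,0,0],[0.01,-0.04,0,0,0,0],[0,0,0,0,0,0]]';  python3 - <<'E'
from h import *
c=robot.read_camera("top")
cv2.imwrite("pics/t3.png",cv2.resize(c["image"][150:320,70:560,::-1],None,fx=1.6,fy=1.6,interpolation=cv2.INTER_CUBIC))
a=cv2.resize(c["image"][180:305,285:400,::-1],None,fx=4,fy=4,interpolation=cv2.INTER_CUBIC)
d=robot.read_camera("scene")
b=cv2.resize(d["image"][190:295,270:385,::-1],None,fx=3,fy=3,interpolation=cv2.INTER_CUBIC)
p=np.zeros((500,800,3),np.uint8); p[:500,:a.shape[1]]=a[:500]; p[:b.shape[0],a.shape[1]:a.shape[1]+b.shape[1]]=b[:,:340]
cv2.imwrite("pics/f.png",p)
E
```

```text
time: 24.73
tool_pos: [0.6482, -0.0863, 0.4193]
tool_rot: [-2.894, 0.029, 1.663]
contact_force: [0.5, 0.2, 1.1]
opening: 0.0359
grip_force: 0.0
time: 25.4
tool_pos: [0.3733, -0.0375, 0.5131]
tool_rot: [-2.883, 0.026, 1.663]
contact_force: [0.8, 0.0, -0.6]
opening: 0.036
grip_force: 0.0
```

View pics/f.png

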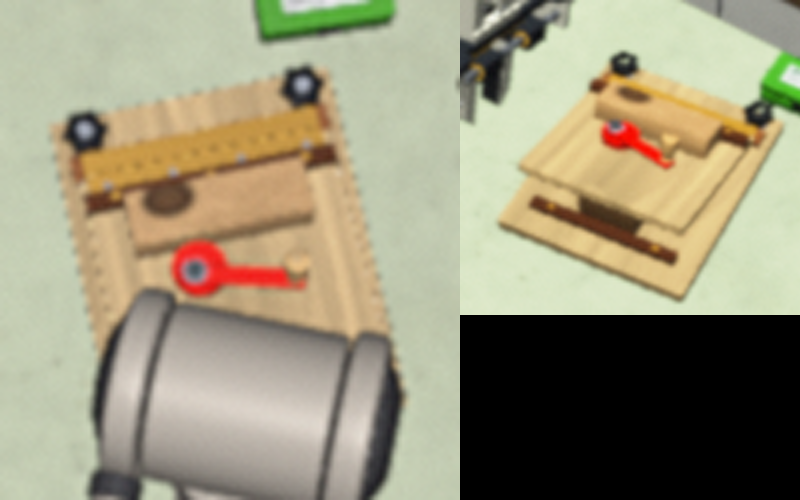

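The composite shows the bed on the spacer, with the work flat along the ledge. The disc at (200,268) is against the work and the lever knob is at (297,265). I'll check how well the work is centred numerically.

```bash
python3 - <<'E'
from h import *
from bed import *
c=robot.read_camera("top"); o=np.array(c["pose"])[:3,3]
def led(px,h):
    uv=np.array(px)/4+[285,180]-.4; d=onplane(c,uv,.1)[0]-o
    return (B.T@(o+((L+h*ez-o)@ez)/(d@ez)*d-L)*1000).round(1)
print("work corners",[led(p,.028) for p in((127,194),(304,160),(313,208),(137,240))])
print("work lower edge",led((138,252),0),led((314,217),0))
print("ledge ends",led((88,204),.012),led((335,155),.012))
E
```

```text
work corners [array([-66.3,  -1.4,  28. ]), array([72., -4., 28.]), array([ 69. , -45.3,  28. ]), array([-66.6, -41.2,  28. ])]
work lower edge [-66.8 -38.2  -0. ] [ 71.8 -40.   -0. ]
ledge ends [-96.8   5.1  12. ] [98.6  2.7 12. ]
```

```bash
python3 -c "
from cell import robot; print(robot.hand_in())"
```

```text
the job is handed in; nothing more can be done
None
```

The jig is set and handed in at about 25 s: the bed rests on the spacer against the stop strip, and the pale offcut lies within about 2 mm of the ledge's middle, with the cam pushed up to 9.5 N to hold it; I don't have the judge's result.

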